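Clock the coolant stub of an inverter housing with a V-foot pendulum angle gauge

TASK

The long coolant stub on the inverter housing is to get its hose-clocking line: pick up the V-foot angle gauge by its steel grip, set it upright and square astride the plain part of the stub with both legs of the V touching, then gently rock it round the stub until its hanging pointer comes to rest on the little brass tab that is set on the dial. Finish while still gripping the gauge there, lightly pressed on the stub with the pointer still on the tab (a colleague scribes the line while you hold it, so do not let go), and leave the other things on the bench where they lie.

Things in the scene. Friction and masses are not known exactly. Their poses are not given: they have to be found in the camera images.
- gauge: loose V-foot pendulum angle gauge, about 0.37 kg, standing on its feet. Origin: centre of its underside; z up, x out of the dial face (roughly world +x at the start), y to the right for someone facing the dial. Upside-down 90 degree V, 28 mm deep along x, 76 mm wide, inner corner 30 mm above the origin; round black dial case 80 mm across, 30 mm thick with bezel, centre 78 mm up; steel grip on top
- gauge_grip (a point): middle of the steel grip block where it is to be pinched across its 26 mm, 137 mm above the gauge's origin. The block is 26 mm thick along the gauge's x, 40 mm wide along y and reaches from 114 to 152 mm above the origin
- gauge_seat (a point): point of the gauge 6 mm above its origin, on its middle plane: it lies on the stub's axis when both legs of the V sit on the stub. A rounded casting seam stands 1.3 mm proud along the stub's +y flank, 75 degrees round from its top: as the gauge leans that way, the leg on that side rides up on it by up to about 1 mm
- pointer (a joint): the free-swinging pendulum pointer: its angle on the dial, rad, about the gauge's x; 0 points straight down the gauge's own z. It hangs plumb, so it reads minus the gauge's turn about its x and grows as the top of the gauge leans to its own +y. Pivot at the dial centre; it swings at about 3 Hz and takes about 1.5 s to come to rest
- mark (a joint): angle of the brass tab (5 mm wide) on the dial rim, in rad, measured like the pointer's: 0 is straight down, and it is always set on the +y half of the dial, 0.24 to 0.42. It stays as set. When the pointer is on the tab both joints read the same
- pointer_tip (a point): tip of the pointer, 34 mm from its pivot
- mark_tab (a point): the spot on the brass tab, 34 mm from the pivot, that the pointer tip must meet
- housing: grey cast-aluminium inverter housing, 170 x 200 mm (212 over its flange, 230 over its lugs), fixed, packed up slightly askew on two wood offcuts; top under 145 mm above the bench. Origin on the bench under its middle; x is level and runs along the stubs, out of the front wall (85 mm ahead of the origin); z up
- stub_mid (a point): on the axis of the long stub, middle of its plain part, 76 mm above the bench; axes as the housing's (x level along the stub towards its mouth). Plain part 44 mm long, 34 mm in diameter, between a 46 mm collar at the wall (22 mm behind this point) and a 40 mm bead at the mouth (22 mm ahead). The short plugged stub lies parallel, 80 mm to the -y side
- tile_a: bystander, to be left alone: ceramic substrate tile, 55 x 42 x 4 mm
- tile_b: bystander, to be left alone: ceramic substrate tile, as tile_a
- tile_c: bystander, to be left alone: ceramic substrate tile, as tile_a
- punch: bystander, to be left alone: dark steel centre punch, 110 mm long, 12 mm thick, lying along its own x
- hose_clamp: bystander, to be left alone: steel worm-drive hose clamp, ring 44 mm across, 13 mm high
- driver: bystander, to be left alone: screwdriver with a black handle, lying along its own x
- tape: bystander, to be left alone: roll of paper tape lying flat, 90 mm across, 24 mm high

How it is judged:
By the outcome, as a careful person would: the job done as asked, in the order asked, and still so for the second after the job is handed in, while the arm keeps its last pose, push and grip.
It also fails if it takes over 45 s, if anything falls off the work surface, if the arm or the gripper's body presses on something with over 40 N, if the wrist force passes 120 N, or if a joint passes its speed limit or range.

ROBOT

A 7-joint arm with a two-finger parallel gripper is mounted at the origin on the work surface. World frame = base frame: x ahead of the robot, y to its left, z up, the work surface at z = 0. Lengths are in m, angles in rad, forces in N, time in s.
With the tool pointing down it reaches from about 0.35 to 0.9 m from the base axis. Payload 8.1 kg.
Tool frame: the origin (TCP) lies at the very end of the fingers, on their centre line; the grasp point (between the pads) lies manip.hold_point_z behind it (manip.hold_point_z is the distance from the TCP to the grasp point, in m); z points along the fingers, y is the line along which they close (so a half turn about z gives the same grasp; the last joint's range is limited). The gripper opens to 85 mm and grips with 20 to 120 N. Pads are 22 mm wide; open, the fingers measure 114 mm over their backs; the gripper's body (76 mm by 85 mm) begins 54 mm behind the grasp point. The pads swing forward as they close: fully open they stand 13 mm farther back than shut.
Start: joints at [1.184, 0.434, 0.025, 1.573, -0.012, 1.134, -0.075], TCP at [0.175, -0.6, 0.231] pointing down, gripper open.
Joint ranges: [-2.62, 2.62], [-0.44, 2.09], [-1.27, 1.32], [0.08, 2.57], [-1.32, 4.46], [0.12, 2], [-2.74, 2.74]. Speed limits (rad/s): [2.22, 2.22, 3.01, 3.01, 3.14, 3.14, 3.14].

INTERFACE

Orientations are given as [roll, pitch, yaw] about the fixed x, y, z axes, in that order (R = Rz(yaw) Ry(pitch) Rx(roll)).
In Python, from cell import telemetry, imaging, ticket, manip gives the robot as it stands.
- The arm moves only by the tool apply_moves, never from a script. Its argument "deltas" is a list of rows, each an object of numbers: "claw": the opening, from -1 (shut) to 1 (fully open); "x", "y", "z": the shift along the tool's x, y, z as a fraction of full scale; "twist": the turn about the tool's z as a fraction of full scale. A call has 1 to 20 rows; each row is the pose to reach, as a shift and turn from the pose commanded when the call began, along the tool's axes at that moment; what a row does not reach only later rows make up. Full scale, the value 1, is 0.15 m for a shift and pi/2 rad for a turn. A row lasts 1/12 s, in which the tool goes at most 41.7 mm and 7.16 degrees, less where a joint would pass 70% of its speed; a pose out of reach is approached as far as the arm can. A call with a number of a shift or a turn outside -1 to 1 is refused whole. A call with a gripper value outside its range is refused whole. The fingers move at their own pace and stop on an object; "grip_force" is the grip in N (left out, the last holds). Time passes only in rows, so rows that repeat a pose let the fingers close. It gives the time, the measured TCP pose, the force, the opening and the grip force at its end, in the units of the state.
- telemetry.read_state(): the state, without advancing time (a new reading comes with each control period).
- imaging.read_camera(name): name is "scene" or "top" or "wrist"; returns a dict with "image" (420x560x3 uint8, blue, green, red), "fx", "fy", "cx", "cy" (pixels), "view" (4x4, takes a point from world to camera coordinates). Camera axes: x right, y up, looking along -z (the intrinsics and any distortion apply to the point x, -y, -z); pixel columns grow to the right and rows downward; lengths in m; the calibration is good to about 2 mm. The wrist camera is an equidistant fisheye: a pixel r from the principal point sees the ray r / f radians off the axis. A picture is of the moment at which its call begins. There is no depth.
- ticket.sign_off(): hands the job in; it is judged then, once.
The state is a dict: "time_s": time; "joint_pos": joint angles; "qvel": joint speeds; "tau": joint torques, N m; "tool_pos": TCP position; "tool_rot": TCP orientation; "contact_force": force on the tool from outside, world axes, zero at the start; "ft_torque": the same for the moment, N m; "grip_width": opening from 0.0 (shut) to 1.0 (fully open); "finger_force": force on a finger pad.
Only numpy, scipy, OpenCV 4.12 (cv2) and the standard library are available. Lean on these libraries where they do the work, as an engineer would, in place of code of your own. Each camera call takes 0.05 s, during which the arm holds its last target. There are 200 camera calls.

## Working session

There is one attempt and no reset: what is moved stays moved. The work goes in short steps, Python scripts to look and compute and a tool call to move; the robot and the scene stay as the last step left them, time stands still between calls to the robot, and variables do not carry over. Pictures are saved under pics/ and viewed, at most 10 in all, crops included, and the job is handed in when it is done.

Besides the shell and the picture viewer there is one more tool, called after "Call:" as a command line: name --argument value ..., lists and objects as JSON in quotes. apply_moves: Moves the arm, as the interface text tells. Shift numbers are shares of 0.15 m and turn numbers shares of pi/2 rad, none past 1 either way. Its arguments: {"type":"object","properties":{"deltas":{"type":"array"},"grip_force":{"type":"number"}},"required":["deltas"]}

```bash
ls; mkdir -p pics
python3 - <<'E'
from cell import telemetry, imaging, manip
import cv2,numpy as np
print(telemetry.read_state(), manip.hold_point_z)
for n in ["scene","top"]:
    c=imaging.read_camera(n); cv2.imwrite(f"pics/{n}0.png",c["image"])
    V=np.array(c["view"]); print(n,c["fx"],c["fy"],c["cx"],c["cy"],V.round(4).tolist(), [k for k in c])
E
```

```text
pics
{'time_s': 0.0, 'joint_pos': array([ 1.18439216,  0.43522447,  0.02498381,  1.57410442, -0.01160789,
        1.1339918 , -0.0750789 ]), 'qvel': array([-7.77601421e-04, -1.63346833e-03, -1.17612580e-03, -1.29757567e-04,
       -8.55903145e-05, -2.02285382e-05, -1.04171181e-03]), 'tau': array([-5.27464108e-04, -6.70465279e+01,  1.02460753e+00, -3.16216564e+01,
        1.55048602e-02,  1.21773800e-02,  1.74173618e-05]), 'tool_pos': array([ 0.1748057 , -0.59952828,  0.23052233]), 'tool_rot': array([-3.14001608e+00,  1.41096126e-04,  2.83742324e-01]), 'contact_force': array([ 0.1843182 ,  0.55297756, -0.42510662]), 'ft_torque': array([ 0.03147286,  0.01359329, -0.01267684]), 'finger_force': 0.0, 'grip_width': 0.9979974937663286} 0.0187
scene 436.71834892594535 436.71834892594535 270.49202166358384 213.7633431835346 [[0.813, 0.5823, -0.0004, -0.445], [-0.5063, 0.7072, 0.4935, 0.2424], [0.2876, -0.401, 0.8698, -1.3067], [0.0, 0.0, 0.0, 1.0]] ['image', 'fx', 'fy', 'cx', 'cy', 'view']
top 529.7792330061106 529.7792330061106 272.82319472149 202.59716374114797 [[-0.0212, -0.9997, -0.0143, 0.0315], [0.9926, -0.0227, 0.119, -0.5535], [-0.1193, -0.0116, 0.9928, -1.4667], [0.0, 0.0, 0.0, 1.0]] ['image', 'fx', 'fy', 'cx', 'cy', 'view']
```

View pics/scene0.png

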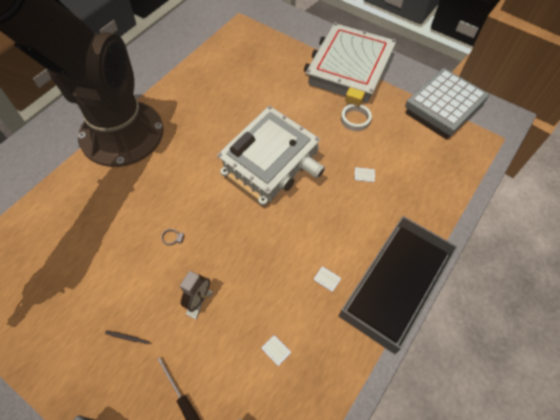

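View pics/top0.png

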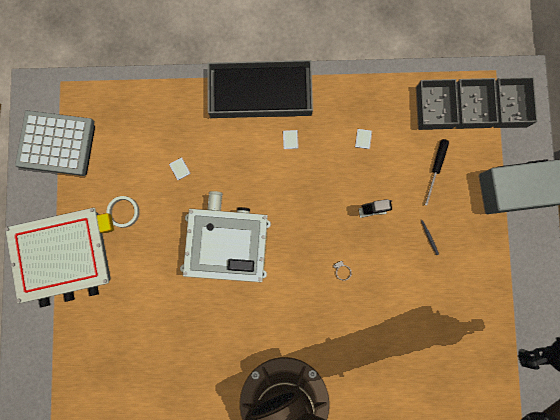

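```bash
cat > h.py <<'E'
import numpy as np, cv2
from cell import telemetry, imaging, manip
from scipy.spatial.transform import Rotation as R
def cam(n):
    c=imaging.read_camera(n); c["view"]=np.array(c["view"]); c["n"]=n; return c
def ray(c,u,v):
    x=(u-c["cx"])/c["fx"]; y=(v-c["cy"])/c["fy"]
    if c["n"]=="wrist":
        r=np.hypot(x,y); s=np.sin(r)/max(r,1e-9); d=np.array([x*s,-y*s,-np.cos(r)])
    else: d=np.array([x,-y,-1.])
    V=c["view"]; A=V[:3,:3].T; return -A@V[:3,3], A@d/np.linalg.norm(d)
def plane(c,u,v,z):
    o,d=ray(c,u,v); return o+d*(z-o[2])/d[2]
def pix(c,p):
    q=c["view"][:3,:3]@np.asarray(p)+c["view"][:3,3]; x,y,z=q[0],-q[1],-q[2]
    if c["n"]=="wrist":
        r=np.hypot(x,y); k=np.arctan2(r,z)/max(r,1e-9); x,y=x*k,y*k
    else: x,y=x/z,y/z
    return np.array([c["cx"]+c["fx"]*x,c["cy"]+c["fy"]*y])
def tri(obs):
    S=np.zeros((3,3)); b=np.zeros(3)
    for c,u,v in obs:
        o,d=ray(c,u,v); P=np.eye(3)-np.outer(d,d); S+=P; b+=P@o
    return np.linalg.solve(S,b)
E
python3 - <<'E'
from h import *
t=cam("top");s=cam("scene")
def z(c,x0,y0,w,h,k): return cv2.resize(c["image"][y0:y0+h,x0:x0+w],None,fx=k,fy=k,interpolation=cv2.INTER_CUBIC)
a=np.hstack([z(t,345,180,60,50,6.5),z(t,175,180,60,50,6.5)])
b=np.hstack([z(s,165,260,60,50,6.5),z(s,275,140,60,50,6.5)])
cv2.imwrite("pics/crop1.png",np.vstack([a,b])[:600,:800])
for n,u,v,h in [("grip",377,208,.15),("stub",215,202,.076)]: print(n,plane(t,u,v,h))
print(plane(s,190,283,.15),plane(s,313,168,.076))
E
```

```text
grip [ 0.51973716 -0.25251152  0.15      ]
stub [0.55426828 0.17797573 0.076     ]
[ 0.53378818 -0.27028041  0.15      ] [0.55964203 0.17520154 0.076     ]
```

View pics/crop1.png

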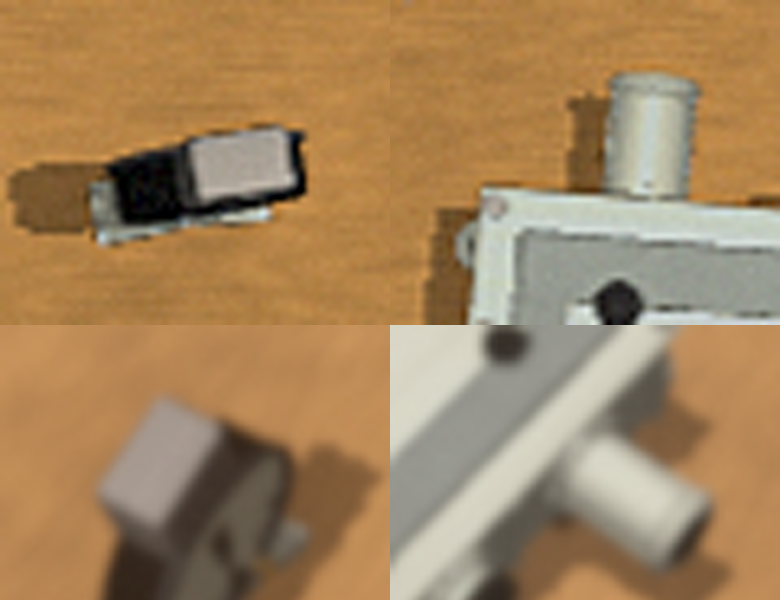

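```bash
cat >> h.py <<'E'
def todo(p,yaw):
    "remaining shift in tool units and twist units to TCP p, yaw (tool down)"
    s=telemetry.read_state(); T=R.from_euler("xyz",s["tool_rot"])
    d=T.inv().apply(np.asarray(p)-s["tool_pos"]); w=(yaw-s["tool_rot"][2]+np.pi)%(2*np.pi)-np.pi
    print("t",round(s["time_s"],2),"pos",s["tool_pos"].round(4),"rot",s["tool_rot"].round(4),"F",s["contact_force"].round(2),"grip",round(s["grip_width"],3)); print("units",(d/.15).round(3),"twist",round(-w/(np.pi/2),4))
E
python3 - <<'E'
from h import *
t=cam("top");s=cam("scene")
g=tri([(t,382.1,205.1),(s,190,279.4)]); print("grip top",g,plane(t,382.1,205.1,.152))
m=tri([(t,175+262/6.5,180+80/6.5),(s,275+290/6.5,140+180/6.5)]); print(m)
todo([g[0],g[1],.24],1.686)
E
```

```text
grip top [ 0.52775356 -0.2651214   0.14997259] [ 0.52679447 -0.26568023  0.152     ]
[0.57865091 0.17473565 0.09339992]
t 0.3 pos [ 0.1749 -0.5999  0.2311] rot [-3.1411  0.      0.2838] F [-0.32  0.17 -0.6 ] grip 1.002
units [ 2.883 -1.484 -0.059] twist -0.8927
```

Call:
apply_moves --deltas '[{"x": 1, "y": -0.5, "z": -0.06, "claw": 1}, {"x": 1, "y": -0.5, "z": -0.06, "claw": 1}, {"x": 1, "y": -0.5, "z": -0.06, "claw": 1}, {"x": 1, "y": -0.5, "z": -0.06, "claw": 1}, {"x": 1, "y": -0.5, "z": -0.06, "claw": 1}]'

```text
invalid input at $.deltas[0]: expected keys claw, x, y, z, twist
```

Call:
apply_moves --deltas '[{"x": 1, "y": -0.5, "claw": 1}, {"x": 1, "y": -0.5, "claw": 1}, {"x": 1, "y": -0.5, "claw": 1}, {"x": 1, "y": -0.5, "claw": 1}, {"x": 1, "y": -0.5, "claw": 1}]'

```text
invalid input at $.deltas[0]: expected keys claw, x, y, z, twist
```

Call:
apply_moves --deltas '[{"x": 0.88, "y": -0.48, "twist": -0.893, "claw": 1}, {"x": 0.88, "y": -0.48, "twist": -0.893, "claw": 1}, {"x": 0.88, "y": -0.48, "twist": -0.893, "claw": 1}, {"x": 0.88, "y": -0.48, "twist": -0.893, "claw": 1}, {"x": 0.88, "y": -0.48, "twist": -0.893, "claw": 1}, {"x": 0.88, "y": -0.48, "twist": -0.893, "claw": 1}, {"x": 0.88, "y": -0.48, "twist": -0.893, "claw": 1}, {"x": 0.88, "y": -0.48, "twist": -0.893, "claw": 1}, {"x": 0.88, "y": -0.48, "twist": -0.893, "claw": 1}, {"x": 0.88, "y": -0.48, "twist": -0.893, "claw": 1}, {"x": 0.88, "y": -0.48, "twist": -0.893, "claw": 1}, {"x": 0.88, "y": -0.48, "twist": -0.893, "claw": 1}, {"x": 0.88, "y": -0.48, "twist": -0.893, "claw": 1}, {"x": 0.88, "y": -0.48, "twist": -0.893, "claw": 1}]'

```text
invalid input at $.deltas[0]: expected keys claw, x, y, z, twist
```

Run:
```python
from h import *
w=cam("wrist"); cv2.imwrite("pics/w1.png",w["image"])
todo([.527,-.2655,.24],1.686)
for p in [[.527,-.2655,.152],[.527,-.2655,0]]: print(pix(w,p))
print(w["fx"],w["cx"],w["cy"],w["view"].round(3).tolist())
```

```text
t 0.35 pos [ 0.175  -0.5999  0.2311] rot [-3.1412  0.      0.2837] F [-0.17  0.23  0.44] grip 0.998
units [ 2.877 -1.483 -0.059] twist -0.8927
[  68.82593442 -180.06152213]
[ 120.84568995 -119.87304411]
325.19226210127806 280.62387704349675 206.54404598600235 [[0.28, -0.96, -0.001, -0.624], [0.911, 0.266, -0.315, 0.042], [0.302, 0.087, 0.949, -0.381], [0.0, 0.0, 0.0, 1.0]]
```

View pics/w1.png

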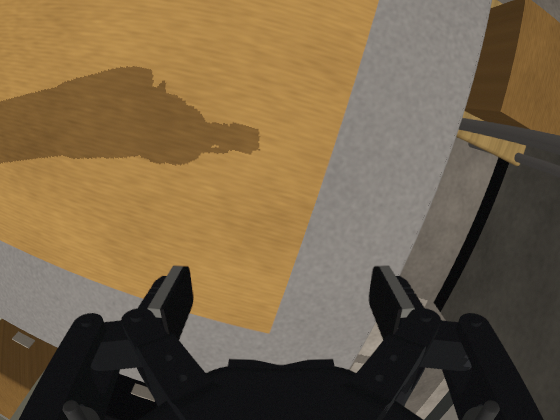

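Call:
apply_moves --deltas '[{"x": 1, "y": -0.5, "z": -0.06, "claw": 1, "twist": 0}, {"x": 1, "y": -0.5, "z": -0.06, "claw": 1, "twist": 0}, {"x": 1, "y": -0.5, "z": -0.06, "claw": 1, "twist": 0}, {"x": 1, "y": -0.5, "z": -0.06, "claw": 1, "twist": 0}, {"x": 1, "y": -0.5, "z": -0.06, "claw": 1, "twist": 0}]'

```text
time_s: 0.77
tool_pos: [0.3062, -0.4794, 0.241]
tool_rot: [-3.14, -0.005, 0.295]
contact_force: [2.0, 1.0, -0.4]
grip_width: 0.999
finger_force: 0.0
```

Call:
apply_moves --deltas '[{"x": 1, "y": -0.5, "z": 0, "claw": 1, "twist": 0}, {"x": 1, "y": -0.5, "z": 0, "claw": 1, "twist": 0}, {"x": 1, "y": -0.5, "z": 0, "claw": 1, "twist": 0}, {"x": 1, "y": -0.5, "z": 0, "claw": 1, "twist": 0}, {"x": 1, "y": -0.5, "z": 0, "claw": 1, "twist": 0}]'

```text
time_s: 1.18
tool_pos: [0.4282, -0.3644, 0.2405]
tool_rot: [-3.139, -0.005, 0.295]
contact_force: [0.6, 0.8, 0.3]
grip_width: 1.003
finger_force: 0.0
```

Call:
apply_moves --deltas '[{"x": 0.89, "y": 0.16, "z": 0, "claw": 1, "twist": 0}, {"x": 0.89, "y": 0.16, "z": 0, "claw": 1, "twist": 0}, {"x": 0.89, "y": 0.16, "z": 0, "claw": 1, "twist": 0}, {"x": 0.89, "y": 0.16, "z": 0, "claw": 1, "twist": 0}]'

```text
time_s: 1.52
tool_pos: [0.5619, -0.3545, 0.2396]
tool_rot: [-3.14, -0.003, 0.289]
contact_force: [-0.9, 1.9, -0.5]
grip_width: 0.998
finger_force: 0.0
```

Call:
apply_moves --deltas '[{"x": 0.89, "y": 0.16, "z": 0.6, "claw": 1, "twist": -0.893}, {"x": 0.89, "y": 0.16, "z": 0.6, "claw": 1, "twist": -0.893}, {"x": 0.89, "y": 0.16, "z": 0.6, "claw": 1, "twist": -0.893}, {"x": 0.89, "y": 0.16, "z": 0.6, "claw": 1, "twist": -0.893}, {"x": 0.89, "y": 0.16, "z": 0.6, "claw": 1, "twist": -0.893}, {"x": 0.89, "y": 0.16, "z": 0.6, "claw": 1, "twist": -0.893}, {"x": 0.89, "y": 0.16, "z": 0.6, "claw": 1, "twist": -0.893}, {"x": 0.89, "y": 0.16, "z": 0.6, "claw": 1, "twist": -0.893}, {"x": 0.89, "y": 0.16, "z": 0.6, "claw": 1, "twist": -0.893}, {"x": 0.89, "y": 0.16, "z": 0.6, "claw": 1, "twist": -0.893}, {"x": 0.89, "y": 0.16, "z": 0.6, "claw": 1, "twist": -0.893}, {"x": 0.89, "y": 0.16, "z": 0.6, "claw": 1, "twist": -0.893}, {"x": 0.89, "y": 0.16, "z": 0.6, "claw": 1, "twist": -0.893}]'

```text
time_s: 2.6
tool_pos: [0.6904, -0.344, 0.15]
tool_rot: [-3.141, -0.0, 1.685]
contact_force: [-1.2, -0.0, 0.2]
grip_width: 1.004
finger_force: 0.0
```

Run:
```python
from h import *
w=cam("wrist"); cv2.imwrite("pics/w2.png",w["image"])
todo([.527,-.2655,.24],1.686)
for p in [[.541,-.265,.078],[.527,-.2655,.152]]: print(pix(w,p))
```

```text
t 2.65 pos [ 0.6905 -0.3438  0.15  ] rot [-3.1413e+00 -3.0000e-04  1.6826e+00] F [ 0.58 -0.13 -0.12] grip 1.003
units [ 0.64  -1.025 -0.599] twist -0.0021
[91.06084561 95.71935427]
[  7.4941964  101.23676569]
```

View pics/w2.png

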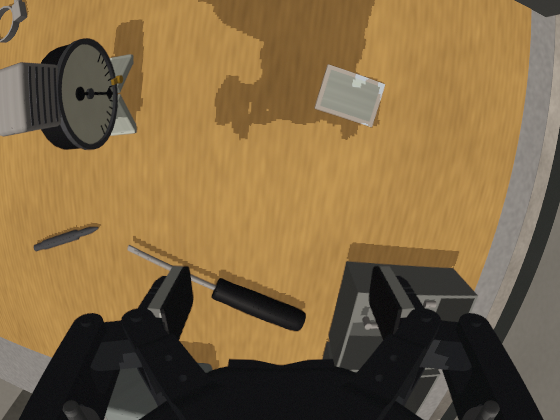

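Run:
```python
from h import *
w=cam("wrist"); im=w["image"]; hsv=cv2.cvtColor(im,cv2.COLOR_BGR2HSV)
r=im[30:160,0:150]; cv2.imwrite("pics/dial.png",cv2.resize(r,None,fx=5,fy=4.6,interpolation=cv2.INTER_CUBIC))
m=cv2.inRange(hsv,(10,120,90),(35,255,255)); m[:, :95]=0; m[:,124:]=0; m[:60]=0; m[100:]=0
n,l,st,ce=cv2.connectedComponentsWithStats(m)
print([(st[i].tolist(),ce[i].round(2).tolist()) for i in range(1,n) if st[i,4]>3])
psi=.115; N=np.array([np.cos(psi),np.sin(psi),0]); Y=np.array([-np.sin(psi),np.cos(psi),0])
def dial(u,v,off=.013,g=np.array([.527,-.2655,0])):
    o,d=ray(w,u,v); P=o+d*((g+N*off-o)@N)/(d@N); q=P-g; return np.array([q@Y,P[2]])*1000
for u,v in [(81,94),(112,93),(114,79),(45,93)]: print((u,v),dial(u,v).round(1))
```

```text
[([111, 76, 9, 10, 42], [115.12, 80.52]), ([118, 85, 6, 15, 39], [121.87, 92.51])]
(81, 94) [ 0.9 89.8]
(112, 93) [ 1.4 42.5]
(114, 79) [13.5 38.1]
(45, 93) [  2.4 130.6]
```

View pics/dial.png

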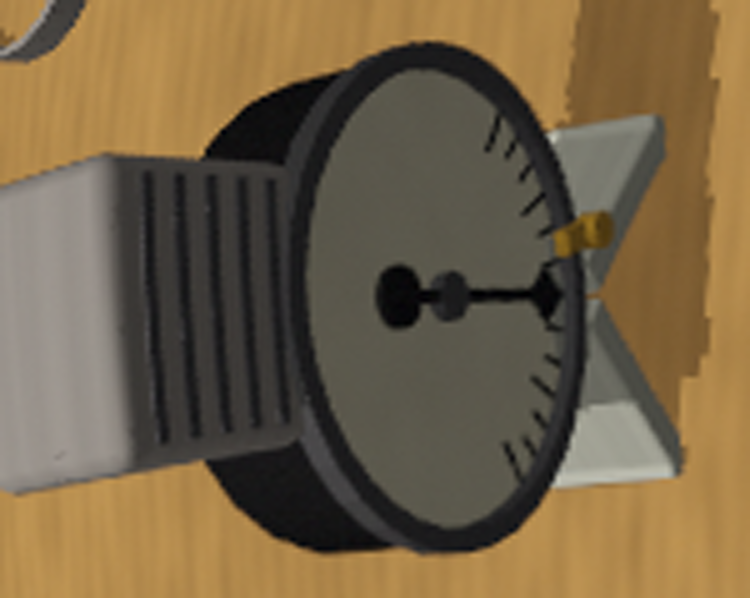

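Run:
```python
from h import *
w=cam("wrist")
f=lambda a,b:(a/5,30+b/4.6)
for nm,p,z in [("hub",(452,296),.078),("tip",(562,296),.044),("bezbot",(585,310),.038),("beztop",(300,290),.118),("Vcorner",(595,295),.030),("grip tl",(105,155),.152),("grip bl",(128,470),.152)]:
    print(nm,plane(w,*f(*p),z).round(4))
```

```text
hub [ 0.5406 -0.2634  0.078 ]
tip [ 0.5411 -0.2636  0.044 ]
bezbot [ 0.5426 -0.2662  0.038 ]
beztop [ 0.5421 -0.2619  0.118 ]
Vcorner [ 0.5401 -0.2634  0.03  ]
grip tl [ 0.5377 -0.2445  0.152 ]
grip bl [ 0.543  -0.2825  0.152 ]
```

Run:
```python
from h import *
w=cam("wrist")
f=lambda a,b:(a/5,30+b/4.6)
psi=.13; N=np.array([np.cos(psi),np.sin(psi),0]); Y=np.array([-np.sin(psi),np.cos(psi),0])
G=np.array([.527,-.2652,0])
for off in [.0125,.014,.018]:
  print(off)
  for nm,p in [("tip",(562,296)),("tab in hi",(552,232)),("in lo",(560,254)),("mid face hi",(580,222)),("mid lo",(590,250)),("out hi",(606,212)),("out lo",(608,245)),("tick1",(536,205)),("tick2",(527,170)),("tick3",(510,150)),("tick4",(494,130)),("low1",(545,385)),("low2",(538,412)),("low3",(530,440)),("low4",(513,462))]:
    o,d=ray(w,*f(*p)); P=o+d*((G+N*off-o)@N)/(d@N); y=(P-G)@Y-.0; z=P[2]-.078
    print(nm,"r %.1f a %.3f"%(1e3*np.hypot(y,z),np.arctan2(y,-z)),end="; ")
```

```text
0.0125
tip r 37.1 a -0.000; tab in hi r 36.7 a 0.329; in lo r 38.0 a 0.208; mid face hi r 47.2 a 0.305; mid lo r 49.1 a 0.181; out hi r 57.6 a 0.292; out lo r 56.3 a 0.179; tick1 r 33.9 a 0.513; tick2 r 35.3 a 0.705; tick3 r 33.7 a 0.883; tick4 r 33.5 a 1.058; low1 r 33.2 a -0.507; low2 r 33.2 a -0.677; low3 r 33.9 a -0.850; low4 r 32.9 a -1.058; 0.014
tip r 34.4 a -0.006; tab in hi r 34.0 a 0.346; in lo r 35.3 a 0.216; mid face hi r 44.4 a 0.316; mid lo r 46.3 a 0.186; out hi r 54.8 a 0.301; out lo r 53.4 a 0.184; tick1 r 31.4 a 0.544; tick2 r 33.0 a 0.746; tick3 r 31.8 a 0.935; tick4 r 31.9 a 1.118; low1 r 30.9 a -0.549; low2 r 31.2 a -0.728; low3 r 32.2 a -0.908; low4 r 31.7 a -1.124; 0.018
tip r 27.2 a -0.026; tab in hi r 27.1 a 0.407; in lo r 28.1 a 0.246; mid face hi r 37.1 a 0.356; mid lo r 38.8 a 0.203; out hi r 47.1 a 0.330; out lo r 45.7 a 0.198; tick1 r 25.1 a 0.655; tick2 r 27.4 a 0.887; tick3 r 27.2 a 1.109; tick4 r 28.3 a 1.309; low1 r 25.2 a -0.695; low2 r 26.3 a -0.900; low3 r 28.3 a -1.093; low4 r 29.1 a -1.325;
```

Call:
apply_moves --deltas '[{"x": 0, "y": 0, "z": -0.3, "twist": 0, "claw": 1}, {"x": 0, "y": 0, "z": -0.6, "twist": 0, "claw": 1}, {"x": 0.2, "y": -0.3, "z": -0.6, "twist": -0.012, "claw": 1}, {"x": 0.4, "y": -0.6, "z": -0.6, "twist": -0.012, "claw": 1}, {"x": 0.55, "y": -0.85, "z": -0.6, "twist": -0.012, "claw": 1}, {"x": 0.643, "y": -1, "z": -0.6, "twist": -0.012, "claw": 1}, {"x": 0.643, "y": -1, "z": -0.6, "twist": -0.012, "claw": 1}, {"x": 0.643, "y": -1, "z": -0.6, "twist": -0.012, "claw": 1}]'

```text
time_s: 3.47
tool_pos: [0.5276, -0.2636, 0.2412]
tool_rot: [-3.14, 0.001, 1.704]
contact_force: [0.5, -0.0, 1.3]
grip_width: 1.003
finger_force: 0.0
```

Run:
```python
from h import *
w=cam("wrist"); im=w["image"]
p=pix(w,[.5275,-.2652,.152]); print(p)
for a,b in [(13,20),(13,-20),(-13,-20),(-13,20)]:
    c,s=np.cos(.13),np.sin(.13); print(pix(w,[.5275+(c*a-s*b)/1e3,-.2652+(s*a+c*b)/1e3,.152]).round(1))
todo([.5275,-.2652,.12],1.70)
cv2.imwrite("pics/w3.png",cv2.resize(im[100:400,180:380],None,fx=2.6,fy=2,interpolation=cv2.INTER_CUBIC))
```

```text
[281.63256282 214.16435751]
[299.3 188.8]
[298.1 238.3]
[264.9 238.2]
[264.2 188.7]
t 3.52 pos [ 0.5297 -0.2647  0.2413] rot [3.1412e+00 1.4000e-03 1.7039e+00] F [ 0.62 -0.19 -0.02] grip 1.001
units [-0.    -0.015  0.809] twist 0.0025
```

View pics/w3.png

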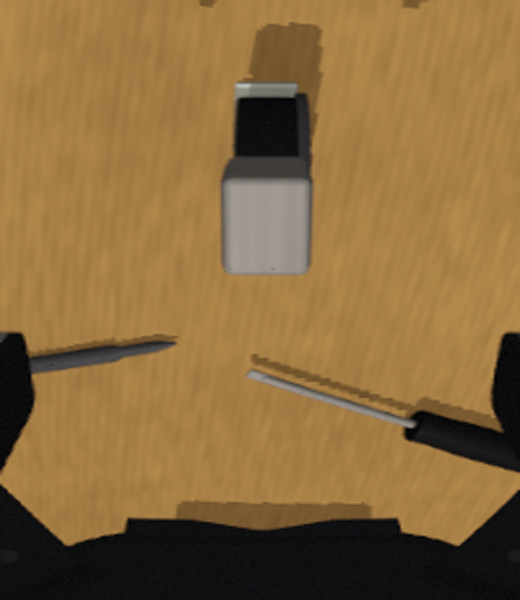

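Call:
apply_moves --deltas '[{"x": 0, "y": -0.008, "z": 0.25, "twist": 0, "claw": 1}, {"x": 0, "y": -0.008, "z": 0.5, "twist": 0, "claw": 1}, {"x": 0, "y": -0.008, "z": 0.7, "twist": 0, "claw": 1}, {"x": 0, "y": -0.008, "z": 0.809, "twist": 0, "claw": 1}, {"x": 0, "y": -0.008, "z": 0.809, "twist": 0, "claw": 1}, {"x": 0, "y": -0.008, "z": 0.809, "twist": 0, "claw": 1}]'

```text
time_s: 4.02
tool_pos: [0.5303, -0.2652, 0.1184]
tool_rot: [-3.141, -0.001, 1.705]
contact_force: [0.2, -0.4, -1.1]
grip_width: 1.001
finger_force: 0.0
```

Call:
apply_moves --deltas '[{"x": 0, "y": 0, "z": 0, "twist": 0, "claw": -1}, {"x": 0, "y": 0, "z": 0, "twist": 0, "claw": -1}, {"x": 0, "y": 0, "z": 0, "twist": 0, "claw": -1}, {"x": 0, "y": 0, "z": 0, "twist": 0, "claw": -1}, {"x": 0, "y": 0, "z": 0, "twist": 0, "claw": -1}, {"x": 0, "y": 0, "z": 0, "twist": 0, "claw": -1}, {"x": 0, "y": 0, "z": 0, "twist": 0, "claw": -1}, {"x": 0, "y": 0, "z": 0, "twist": 0, "claw": -1}, {"x": 0, "y": 0, "z": 0, "twist": 0, "claw": -1}, {"x": 0, "y": 0, "z": 0, "twist": 0, "claw": -1}]' --grip_force 50

```text
time_s: 4.85
tool_pos: [0.5296, -0.2653, 0.1199]
tool_rot: [3.141, 0.001, 1.705]
contact_force: [-1.8, 0.4, 5.6]
grip_width: 0.296
finger_force: 49.0
```

Run:
```python
from h import *
todo([.5275,-.2652,.12],1.70); print(telemetry.read_state()["finger_force"])
```

```text
t 4.85 pos [ 0.5296 -0.2653  0.1199] rot [3.1411e+00 9.0000e-04 1.7049e+00] F [-1.81  0.42  5.62] grip 0.296
units [ 0.003 -0.014 -0.001] twist 0.0031
48.99420082569122
```

Call:
apply_moves --deltas '[{"x": 0, "y": 0, "z": -0.1, "twist": 0, "claw": -1}, {"x": 0, "y": 0, "z": -0.3, "twist": 0, "claw": -1}, {"x": 0, "y": 0, "z": -0.55, "twist": 0, "claw": -1}, {"x": 0, "y": 0, "z": -0.8, "twist": 0, "claw": -1}, {"x": 0, "y": 0.1, "z": -1, "twist": 0, "claw": -1}, {"x": 0.1, "y": 0.2, "z": -1, "twist": 0, "claw": -1}, {"x": 0.3, "y": 0.3, "z": -1, "twist": 0, "claw": -1}, {"x": 0.55, "y": 0.4, "z": -1, "twist": 0, "claw": -1}, {"x": 0.8, "y": 0.5, "z": -1, "twist": 0, "claw": -1}]'

```text
time_s: 5.6
tool_pos: [0.5874, -0.1355, 0.2685]
tool_rot: [-3.141, -0.0, 1.703]
contact_force: [0.8, 1.3, -3.6]
grip_width: 0.294
finger_force: 50.5
```

Call:
apply_moves --deltas '[{"x": 0.25, "y": 0, "z": -0.1, "twist": 0, "claw": -1}, {"x": 0.5, "y": 0, "z": -0.2, "twist": 0, "claw": -1}, {"x": 0.75, "y": 0.05, "z": -0.2, "twist": 0, "claw": -1}, {"x": 0.9, "y": 0.08, "z": -0.2, "twist": 0, "claw": -1}, {"x": 0.9, "y": 0.08, "z": -0.2, "twist": 0, "claw": -1}]'

```text
time_s: 6.02
tool_pos: [0.5806, 0.0072, 0.2994]
tool_rot: [3.141, -0.004, 1.715]
contact_force: [-0.2, 0.5, -4.3]
grip_width: 0.295
finger_force: 51.0
```

Call:
apply_moves --deltas '[{"x": 0.2, "y": 0, "z": 0, "twist": 0.03, "claw": -1}, {"x": 0.4, "y": 0, "z": 0, "twist": 0.08, "claw": -1}, {"x": 0.55, "y": 0, "z": 0, "twist": 0.12, "claw": -1}, {"x": 0.61, "y": 0, "z": 0, "twist": 0.137, "claw": -1}, {"x": 0.61, "y": 0, "z": 0, "twist": 0.137, "claw": -1}, {"x": 0.61, "y": 0, "z": 0, "twist": 0.137, "claw": -1}]'

```text
time_s: 6.52
tool_pos: [0.5688, 0.0897, 0.2985]
tool_rot: [-3.141, 0.001, 1.492]
contact_force: [0.4, -1.7, -4.2]
grip_width: 0.297
finger_force: 50.9
```

Run:
```python
from h import *
w=cam("wrist"); cv2.imwrite("pics/w4.png",w["image"])
todo([.575,.175,.3],1.49); print(telemetry.read_state()["finger_force"])
print(pix(w,[.56,.178,.093]),pix(w,[.5787,.1747,.093]))
```

```text
t 6.57 pos [0.5691 0.0887 0.2985] rot [-3.1409e+00  1.3000e-03  1.4903e+00] F [ 1.36 -0.08 -4.26] grip 0.297
units [ 0.577 -0.007 -0.011] twist 0.0002
50.91496288776398
[267.00380385  96.95429565] [284.94840532  98.59518264]
```

View pics/w4.png

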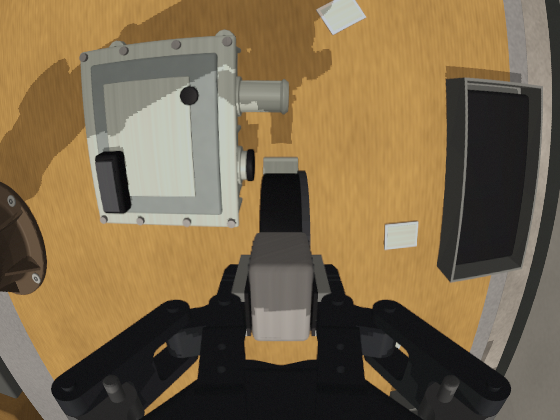

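Run:
```python
from h import *
w=cam("wrist"); im=w["image"]; S=cv2.cvtColor(im,cv2.COLOR_BGR2HSV)[...,1].astype(int)
for u in range(236,294,3):
    r=[v for v in range(65,135) if S[v,u]<90]; print(u,(r[0],r[-1],len(r)) if r else None, im[60:135,u].mean(1).astype(int)[20:55:4])
print([ (u,S[97,u]) for u in range(280,296)])
for z in (.076,): 
  for p in [(263,81),(263,113),(240,80),(240,114)]: print(p,plane(w,*p,z).round(4))
todo([.56,.178,.3],1.49)
```

```text
236 (65, 134, 70) [124 131 138 144 138 131 187 127  98]
239 (75, 128, 45) [ 87 114 128 143 139 124 158 110 103]
242 (79, 110, 32) [129 132 138 147 141 125 162 152  94]
245 (79, 110, 32) [130 132 137 148 141 125 170 151 126]
248 (79, 110, 32) [133 131 137 148 141 124 176 151 134]
251 (79, 110, 32) [133 131 137 148 142 157 176 150 139]
254 (79, 110, 32) [135 132 137 149 142 128 176 151 140]
257 (79, 110, 32) [136 131 137 147 142 124 118 148 133]
260 (79, 110, 32) [136 131 137 148 141 124 118  99 136]
263 (79, 110, 32) [136 130 136 147 142 124 118  99 140]
266 (79, 110, 32) [135 131 137 148 142 124 117  99 135]
269 (79, 110, 32) [135 129 136 148 142 124 117  98 134]
272 (79, 110, 32) [135 129 136 147 142 122 118  98 100]
275 (79, 110, 32) [135 128 136 148 142 124 117  98  99]
278 (80, 110, 31) [135 128 136 148 142 123 118  99  93]
281 (79, 112, 34) [105 114 115 117 117 112 105  96  83]
284 (78, 112, 35) [115 129 127 128 126 122 115 106  87]
287 (81, 109, 29) [ 98 115 121 123 123 119 107  94  94]
290 None [96 95 92 94 94 94 96 96 96]
293 None [ 95  94  94 135  96 136 130 138 137]
[(280, np.int64(19)), (281, np.int64(21)), (282, np.int64(21)), (283, np.int64(21)), (284, np.int64(24)), (285, np.int64(24)), (286, np.int64(22)), (287, np.int64(28)), (288, np.int64(121)), (289, np.int64(150)), (290, np.int64(151)), (291, np.int64(149)), (292, np.int64(148)), (293, np.int64(151)), (294, np.int64(152)), (295, np.int64(147))]
(263, 81) [0.5569 0.1955 0.076 ]
(263, 113) [0.5538 0.1596 0.076 ]
(240, 80) [0.5316 0.1993 0.076 ]
(240, 114) [0.5281 0.161  0.076 ]
t 6.62 pos [0.5693 0.0882 0.2986] rot [-3.1411e+00  1.3000e-03  1.4891e+00] F [ 0.17 -0.26 -3.76] grip 0.296
units [ 0.592 -0.111 -0.01 ] twist -0.0006
```

Run:
```python
from h import *
w=cam("wrist")
def axis(u,v1,v2):
    o,d1=ray(w,u,v1); _,d2=ray(w,u,v2); d=d1+d2; P=o+d*((.076-o[2])/d[2])
    ang=np.arccos(d1@d2); return P, 2000*np.linalg.norm(P-o)*np.sin(ang/2)
a,da=axis(243,78.5,110.6); b,db=axis(276,78.5,110.6)
print(a.round(4),b.round(4),"diam",da,db,"yaw",np.arctan2(*(b-a)[[1,0]]))
e,_=axis(279.7,78.5,110.6); mouth=plane(w,287.8,95,.076); x=(b-a)/np.linalg.norm(b-a)
print("bead start",e.round(4),"mid",(e-.022*x).round(4),"mouth",mouth.round(4))
# housing front flange edge for yaw
t=cam("top"); print("top-based stub axis mid z=.076", plane(t,175+261/6.5,180+135/6.5,.076).round(4))
S=cv2.cvtColor(t["image"],cv2.COLOR_BGR2HSV)[...,1].astype(int)
for v in range(190,212,2):
    r=[u for u in range(204,228) if S[v,u]<90]; 
    if r: c=(r[0]+r[-1])/2; print(v,r[0],r[-1],plane(t,c,v,.076).round(4))
p=e-.022*x
todo([p[0],p[1],.23],np.pi/2+np.arctan2(x[1],x[0]))
```

```text
[0.5337 0.1821 0.076 ] [0.5702 0.1786 0.076 ] diam 36.26522861512447 36.10830592561515 yaw -0.09619273130861465
bead start [0.5743 0.1783 0.076 ] mid [0.5524 0.1804 0.076 ] mouth [0.5831 0.1771 0.076 ]
top-based stub axis mid z=.076 [0.5577 0.1775 0.076 ]
190 223 223 [0.5871 0.1556 0.076 ]
192 209 225 [0.582  0.1722 0.076 ]
194 209 221 [0.5765 0.1778 0.076 ]
196 209 224 [0.5708 0.1737 0.076 ]
198 208 227 [0.5652 0.171  0.076 ]
200 209 227 [0.5596 0.1697 0.076 ]
202 208 223 [0.5542 0.1766 0.076 ]
204 208 224 [0.5487 0.1753 0.076 ]
206 208 224 [0.5431 0.1753 0.076 ]
208 208 224 [0.5376 0.1754 0.076 ]
210 204 227 [0.5321 0.1768 0.076 ]
t 6.72 pos [0.5694 0.0883 0.2987] rot [-3.1412e+00  8.0000e-04  1.4884e+00] F [-0.11 -0.09 -4.33] grip 0.301
units [ 0.603 -0.164  0.457] twist 0.0088
```

Call:
apply_moves --deltas '[{"x": 0.15, "y": -0.04, "z": 0, "twist": 0.009, "claw": -1}, {"x": 0.35, "y": -0.1, "z": 0, "twist": 0.009, "claw": -1}, {"x": 0.5, "y": -0.16, "z": 0.05, "twist": 0.009, "claw": -1}, {"x": 0.594, "y": -0.16, "z": 0.2, "twist": 0.009, "claw": -1}, {"x": 0.594, "y": -0.16, "z": 0.35, "twist": 0.009, "claw": -1}, {"x": 0.594, "y": -0.16, "z": 0.45, "twist": 0.009, "claw": -1}, {"x": 0.594, "y": -0.16, "z": 0.45, "twist": 0.009, "claw": -1}, {"x": 0.594, "y": -0.16, "z": 0.45, "twist": 0.009, "claw": -1}]'

```text
time_s: 7.38
tool_pos: [0.5524, 0.1796, 0.231]
tool_rot: [-3.14, 0.001, 1.475]
contact_force: [0.9, 0.7, -3.9]
grip_width: 0.301
finger_force: 50.9
```

Run:
```python
from h import *
w=cam("wrist"); s=cam("scene")
todo([.553,.179,.19],1.475)
im=w["image"]; S=cv2.cvtColor(im,cv2.COLOR_BGR2HSV)[...,1].astype(int)
a=cv2.resize(im[150:420,160:400],None,fx=1.65,fy=1.65,interpolation=cv2.INTER_CUBIC)
p=pix(s,[.553,.179,.15]).astype(int); print(p)
b=cv2.resize(s["image"][p[1]-37:p[1]+38,p[0]-33:p[0]+34],(396,445),interpolation=cv2.INTER_CUBIC)
cv2.imwrite("pics/w5.png",np.hstack([a,b]))
```

```text
t 7.48 pos [0.5534 0.1805 0.2327] rot [ 3.1400e+00 -8.0000e-04  1.4749e+00] F [-0.2  -0.73 -5.25] grip 0.296
units [-0.01  -0.002  0.285] twist -0.0001
[314 148]Traceback (most recent call last):
  File "<stdin>", line 8, in <module>
    return _nx.concatenate(arrs, 1, dtype=dtype, casting=casting)
           ~~~~~~~~~~~~~~~^^^^^^^^^^^^^^^^^^^^^^^^^^^^^^^^^^^^^^^
ValueError: all the input array dimensions except for the concatenation axis must match exactly, but along dimension 0, the array at index 0 has size 446 and the array at index 1 has size 445
```

Call:
apply_moves --deltas '[{"x": 0, "y": 0, "z": 0.1, "twist": 0, "claw": -1}, {"x": 0, "y": 0, "z": 0.18, "twist": 0, "claw": -1}, {"x": 0, "y": 0, "z": 0.23, "twist": 0, "claw": -1}, {"x": 0, "y": 0, "z": 0.25, "twist": 0, "claw": -1}, {"x": 0, "y": 0, "z": 0.25, "twist": 0, "claw": -1}, {"x": 0, "y": 0, "z": 0.25, "twist": 0, "claw": -1}]' --grip_force 25

```text
time_s: 7.98
tool_pos: [0.5526, 0.1808, 0.1943]
tool_rot: [3.141, -0.0, 1.476]
contact_force: [-0.6, -0.3, -4.4]
grip_width: 0.298
finger_force: 50.9
```

Call:
apply_moves --deltas '[{"x": 0, "y": 0, "z": 0.007, "twist": 0, "claw": -1}, {"x": 0, "y": 0, "z": 0.014, "twist": 0, "claw": -1}, {"x": 0, "y": 0, "z": 0.014, "twist": 0, "claw": -1}]'

```text
time_s: 8.23
tool_pos: [0.5525, 0.1808, 0.192]
tool_rot: [3.141, -0.0, 1.476]
contact_force: [-0.4, -0.0, -4.4]
grip_width: 0.296
finger_force: 50.9
```

Call:
apply_moves --deltas '[{"x": 0, "y": 0, "z": 0.007, "twist": 0, "claw": -1}, {"x": 0, "y": 0, "z": 0.007, "twist": 0, "claw": -1}, {"x": 0, "y": 0, "z": 0.007, "twist": 0, "claw": -1}]'

```text
time_s: 8.48
tool_pos: [0.5524, 0.1807, 0.1908]
tool_rot: [-3.142, 0.0, 1.476]
contact_force: [-0.6, -0.1, -4.0]
grip_width: 0.298
finger_force: 50.9
```

Call:
apply_moves --deltas '[{"x": -0.006, "y": 0, "z": 0.007, "twist": 0, "claw": -1}, {"x": -0.006, "y": 0, "z": 0.007, "twist": 0, "claw": -1}, {"x": -0.006, "y": 0, "z": 0.007, "twist": 0, "claw": -1}]' --grip_force 25

```text
time_s: 8.73
tool_pos: [0.5526, 0.1803, 0.19]
tool_rot: [3.141, -0.001, 1.476]
contact_force: [0.9, 1.1, -3.1]
grip_width: 0.296
finger_force: 51.1
```

Call:
apply_moves --deltas '[{"x": 0, "y": 0, "z": 0.007, "twist": 0, "claw": -1}, {"x": 0, "y": 0, "z": 0.007, "twist": 0, "claw": -1}, {"x": 0, "y": 0, "z": 0.007, "twist": 0, "claw": -1}]'

```text
time_s: 8.98
tool_pos: [0.5527, 0.1805, 0.1899]
tool_rot: [3.14, -0.001, 1.476]
contact_force: [-2.1, 0.5, 6.5]
grip_width: 0.295
finger_force: 52.4
```

Call:
apply_moves --deltas '[{"x": 0, "y": 0, "z": 0.007, "twist": 0, "claw": -1}, {"x": 0, "y": 0, "z": 0.007, "twist": 0, "claw": -1}, {"x": 0, "y": 0, "z": 0.007, "twist": 0, "claw": -1}]'

```text
time_s: 9.23
tool_pos: [0.5528, 0.1807, 0.1898]
tool_rot: [3.14, -0.001, 1.476]
contact_force: [-4.4, 1.1, 14.3]
grip_width: 0.3
finger_force: 53.5
```

Call:
apply_moves --deltas '[{"x": 0.012, "y": 0, "z": -0.003, "twist": 0, "claw": -1}, {"x": 0.024, "y": 0, "z": -0.003, "twist": 0, "claw": -1}, {"x": 0.036, "y": 0, "z": -0.002, "twist": 0, "claw": -1}, {"x": 0.048, "y": 0, "z": -0.002, "twist": 0, "claw": -1}, {"x": 0.06, "y": 0, "z": -0.001, "twist": 0, "claw": -1}, {"x": 0.072, "y": 0, "z": 0, "twist": 0, "claw": -1}, {"x": 0.084, "y": 0, "z": 0.001, "twist": 0, "claw": -1}, {"x": 0.096, "y": 0, "z": 0.002, "twist": 0, "claw": -1}, {"x": 0.108, "y": 0, "z": 0.004, "twist": 0, "claw": -1}, {"x": 0.113, "y": 0, "z": 0.005, "twist": 0, "claw": -1}, {"x": 0.113, "y": 0, "z": 0.005, "twist": 0, "claw": -1}]' --grip_force 20

```text
time_s: 10.15
tool_pos: [0.5548, 0.196, 0.1884]
tool_rot: [3.139, 0.001, 1.475]
contact_force: [-2.2, -2.5, 11.5]
grip_width: 0.294
finger_force: 53.9
```

Run:
```python
from h import *
w=cam("wrist"); s=cam("scene"); cv2.imwrite("pics/w6raw.png",w["image"])
todo([.553,.1803,.19],1.475); q=telemetry.read_state(); print(q["ft_torque"].round(2),q["finger_force"])
```

```text
t 10.25 pos [0.5547 0.196  0.1884] rot [3.1395e+00 1.0000e-03 1.4753e+00] F [-2.62 -3.33 10.63] grip 0.293
units [-0.105 -0.001 -0.01 ] twist 0.0002
[-1.04  0.69 -0.02] 53.9193856716156
```

Call:
apply_moves --deltas '[{"x": 0.012, "y": 0, "z": -0.002, "twist": 0, "claw": -1}, {"x": 0.024, "y": 0, "z": 0, "twist": 0, "claw": -1}, {"x": 0.036, "y": 0, "z": 0.002, "twist": 0, "claw": -1}, {"x": 0.048, "y": 0, "z": 0.004, "twist": 0, "claw": -1}, {"x": 0.06, "y": 0, "z": 0.006, "twist": 0, "claw": -1}, {"x": 0.072, "y": 0, "z": 0.008, "twist": 0, "claw": -1}, {"x": 0.084, "y": 0, "z": 0.011, "twist": 0, "claw": -1}, {"x": 0.096, "y": 0, "z": 0.014, "twist": 0, "claw": -1}, {"x": 0.108, "y": 0, "z": 0.017, "twist": 0, "claw": -1}, {"x": 0.118, "y": 0, "z": 0.019, "twist": 0, "claw": -1}, {"x": 0.128, "y": 0, "z": 0.021, "twist": 0, "claw": -1}, {"x": 0.128, "y": 0, "z": 0.021, "twist": 0, "claw": -1}]'

```text
time_s: 11.25
tool_pos: [0.5567, 0.2151, 0.1849]
tool_rot: [3.139, 0.001, 1.475]
contact_force: [-1.1, -2.7, 7.2]
grip_width: 0.297
finger_force: 54.6
```

Call:
apply_moves --deltas '[{"x": 0, "y": 0, "z": 0, "twist": 0, "claw": -1}, {"x": 0, "y": 0, "z": 0, "twist": 0, "claw": -1}, {"x": 0, "y": 0, "z": 0, "twist": 0, "claw": -1}, {"x": 0, "y": 0, "z": 0, "twist": 0, "claw": -1}, {"x": 0, "y": 0, "z": 0, "twist": 0, "claw": -1}, {"x": 0, "y": 0, "z": 0, "twist": 0, "claw": -1}, {"x": 0, "y": 0, "z": 0, "twist": 0, "claw": -1}, {"x": 0, "y": 0, "z": 0, "twist": 0, "claw": -1}, {"x": 0, "y": 0, "z": 0, "twist": 0, "claw": -1}, {"x": 0, "y": 0, "z": 0, "twist": 0, "claw": -1}, {"x": 0, "y": 0, "z": 0, "twist": 0, "claw": -1}, {"x": 0, "y": 0, "z": 0, "twist": 0, "claw": -1}, {"x": 0, "y": 0, "z": 0, "twist": 0, "claw": -1}, {"x": 0, "y": 0, "z": 0, "twist": 0, "claw": -1}, {"x": 0, "y": 0, "z": 0, "twist": 0, "claw": -1}, {"x": 0, "y": 0, "z": 0, "twist": 0, "claw": -1}, {"x": 0, "y": 0, "z": 0, "twist": 0, "claw": -1}, {"x": 0, "y": 0, "z": 0, "twist": 0, "claw": -1}]'

```text
time_s: 12.75
tool_pos: [0.5567, 0.2151, 0.1849]
tool_rot: [3.14, 0.001, 1.475]
contact_force: [-0.3, -2.7, 5.8]
grip_width: 0.298
finger_force: 54.6
```

Run:
```python
from h import *
w=cam("wrist"); ss=[cam("scene") for _ in range(16)]; s=ss[0]; cv2.imwrite("pics/w7raw.png",w["image"])
m=np.mean([c["image"] for c in ss],0).astype(np.uint8); cv2.imwrite("pics/s7raw.png",m)
todo([.553,.1803,.19],1.475); q=telemetry.read_state(); print(q["ft_torque"].round(2),q["finger_force"])
print(pix(s,[.567,.19,.148]))
a=cv2.resize(w["image"][130:400,180:380],(390,560),interpolation=cv2.INTER_CUBIC)
b=cv2.resize(m[118:182,285:330],(394,560),interpolation=cv2.INTER_CUBIC)
cv2.imwrite("pics/v7.png",np.hstack([a,b]))
```

```text
t 13.6 pos [0.5567 0.2151 0.1849] rot [3.1396e+00 8.0000e-04 1.4751e+00] F [-0.81 -2.23  5.89] grip 0.297
units [-0.233 -0.002 -0.034] twist 0.0001
[-0.89  0.21 -0.06] 54.61110770702362
[321.12241952 148.61435858]
```

View pics/v7.png

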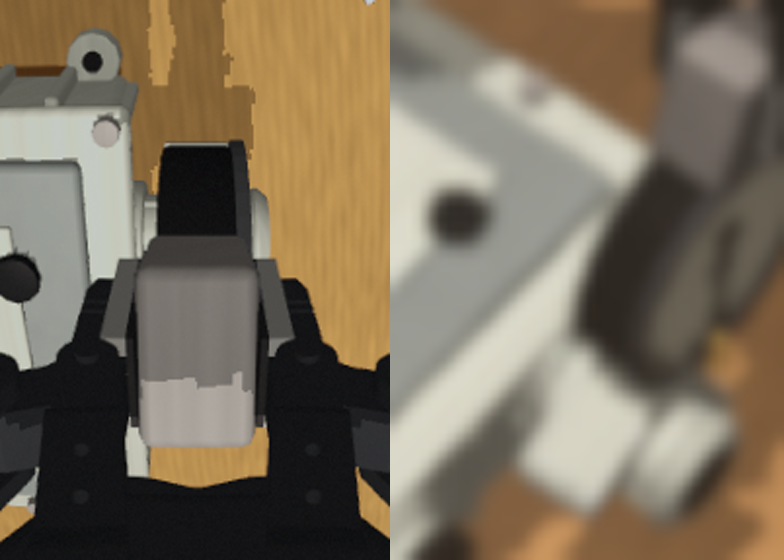

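Run:
```python
from h import *
from scipy.optimize import least_squares
w=cam("wrist"); s=cam("scene")
psi=1.475-np.pi/2; N=np.array([np.cos(psi),np.sin(psi),0]); Y=np.array([-np.sin(psi),np.cos(psi),0]); Z=np.array([0,0,1.])
def pt(x,y,z,th,ys):  # gauge-frame mm -> world, seat at lateral ys (m, along Y from (.5545,.1804))
    y2=y*np.cos(th)+(z-6)*np.sin(th); z2=-y*np.sin(th)+(z-6)*np.cos(th)
    return np.array([.5545,.1804,.076])+N*x/1e3+Y*(ys+y2/1e3)+Z*z2/1e3
im=w["image"]; g=im[:,275:285].mean((1,2)); d=np.diff(g); print("row edges",[(i,round(d[i],1)) for i in range(235,360) if abs(d[i])>6])
f=lambda p:[pix(w,pt(0,20,152,p[0],p[1]))[1]-257.8, pix(w,pt(0,-20,152,p[0],p[1]))[1]-344.6, pix(w,pt(0,20,114,p[0],p[1]))[1]-244]
for fit in (f,lambda p:f(p)[:2]): r=least_squares(fit,[.27,0],x_scale=[.1,.01]); print("theta, ys",r.x.round(4),r.fun.round(2))
m=cv2.imread("pics/s7raw.png"); 
sub=m[140:170,305:335].astype(float); b=sub[...,2]-sub[...,0]; hsv=cv2.cvtColor(m,cv2.COLOR_BGR2HSV)[140:170,305:335]
print("sat"); print(hsv[5:24,8:26,1]); print("val"); print(hsv[:24,8:26,2])
for a in (.2,.24,.28,.32): 
    piv=pt(13.8,0,78,.272,0); q=lambda x,r,t: piv+N*(x/1e3)+(Y*np.sin(-(.272-t))*-1*-1 if 0 else Y*(np.sin(t-.272)))*r/1e3*1-Z*np.cos(t-.272)*r/1e3
    print(a,"piv",pix(s,piv).round(2),"tip",pix(s,piv-Z*.034).round(2),"tab",pix(s,q(2,40,a)).round(2))
```

```text
row edges [(242, np.float64(14.8)), (243, np.float64(25.7)), (257, np.float64(7.6)), (258, np.float64(10.0)), (259, np.float64(9.6)), (260, np.float64(7.3)), (311, np.float64(21.1)), (316, np.float64(11.1)), (344, np.float64(-7.1)), (345, np.float64(-8.9))]
theta, ys [ 0.2972 -0.0067] [-0.97  1.23  0.05]
theta, ys [0.13   0.0204] [-0.  0.]
sat
[[ 65  60  57  51  40  35  43  50  50  56  58  56  54  53  50  54  61  94]
 [ 61  60  54  43  38  43  48  50  52  54  55  52  49  50  52  56  75 112]
 [ 61  57  46  39  41  45  48  51  53  54  54  52  51  51  52  57  93 124]
 [ 60  54  38  37  45  47  51  52  52  52  52  50  51  53  54  71 111 129]
 [ 58  51  40  43  45  47  50  52  50  55  54  49  52  50  63  95 124 135]
 [ 60  44  39  46  50  50  52  51  52  53  55  52  52  58  81 114 130 135]
 [ 53  42  44  49  50  50  51  50  50  57  55  54  56  72 104 125 134 137]
 [ 46  43  46  50  50  51  51  50  53  56  55  56  68  98 120 133 136 137]
 [ 48  45  49  52  52  49  51  51  53  58  59  59  87 117 130 135 136 136]
 [ 48  50  49  50  51  51  51  53  61  71  70  83 109 126 134 136 136 136]
 [ 5
[... 2035 characters left out ...]
  78  86  91  85  73  77 104 134 148 154 144 130 125 123 122 122]
 [ 55  61  67  73  78  76  74  88 119 143 156 163 153 135 126 124 122 122]
 [ 57  58  62  65  69  74  81  98 128 151 164 165 151 134 126 124 123 123]
 [ 69  62  63  67  74  82  87  97 120 144 157 153 139 130 127 125 124 123]
 [ 96  82  80  84  92  97  95  95 103 121 136 136 130 128 127 126 125 124]
 [136 116 105 105 116 125 121 112 103 105 116 124 128 129 127 126 125 125]]
0.2 piv [323.84 147.69] tip [322.44 155.94] tab [322.14 158.41]
0.24 piv [323.84 147.69] tip [322.44 155.94] tab [322.51 158.05]
0.28 piv [323.84 147.69] tip [322.44 155.94] tab [322.89 157.68]
0.32 piv [323.84 147.69] tip [322.44 155.94] tab [323.27 157.3 ]
```

Run:
```python
from h import *
from scipy.optimize import least_squares
w=cam("wrist"); s=telemetry.read_state()
psi=s["tool_rot"][2]-np.pi/2; N=np.array([np.cos(psi),np.sin(psi),0]); Y=np.array([-np.sin(psi),np.cos(psi),0]); Z=np.array([0,0,1.])
T=s["tool_pos"]
def pt(y,z,th,k,dz): # pivot at TCP + 16.7 mm up, pivot gauge height 137; k lateral slip mm
    a,b=y-k,z-137-dz
    return T+Z*.0175+Y*(a*np.cos(th)+b*np.sin(th))/1e3+Z*(-a*np.sin(th)+b*np.cos(th))/1e3
for near in (344.7,346.5):
  for far in (257.8,258.8):
    f=lambda p:[pix(w,pt(20,152,*p))[1]-far,pix(w,pt(-20,152,*p))[1]-near,pix(w,pt(20,114,*p))[1]-243.2,p[1]/2,p[2]/2]
    r=least_squares(f,[.27,0,0],x_scale=[.1,1,1]); print(near,far,r.x.round(3),r.fun.round(2))
print(s["tool_pos"],s["contact_force"].round(1),s["time_s"])
```

```text
344.7 257.8 [0.275 2.351 1.829] [-0.58  0.88 -0.49  1.18  0.91]
344.7 258.8 [0.263 2.614 2.193] [-0.67  1.05 -0.59  1.31  1.1 ]
346.5 257.8 [0.277 2.211 0.36 ] [-0.27  0.29 -0.25  1.11  0.18]
346.5 258.8 [0.265 2.457 0.728] [-0.36  0.46 -0.34  1.23  0.36]
[0.55668066 0.21508494 0.18485639] [-0.4 -2.1  5.3] 13.75
```

```bash
python3 -c "
from cell import ticket; print(ticket.sign_off())"
```

```text
the job is handed in; nothing more can be done
None
```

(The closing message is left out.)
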